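Serve a cookie at the desk with a cake server

ROBOT

A 6-joint arm with a two-finger parallel gripper is mounted at the origin on the work surface. World frame = base frame: x ahead of the robot, y to its left, z up, the work surface at z = 0. Lengths are in m, angles in rad, forces in N, time in s.
With the tool pointing down it reaches from about 0.35 to 0.775 m from the base axis. Payload 5.5 kg.
Tool frame: the origin (TCP) lies on the mounting face of the last link; the fingertips stand 173 mm ahead of it and the grasp point (between the pads) lies 155 mm ahead of it (env.tcp_to_tips is the z of the fingertips in the tool frame, in m); z points along the fingers, y is the line along which they close (so a half turn about z gives the same grasp; the last joint's range is limited). The gripper opens to 85 mm and grips with 20 to 120 N. Pads are 22 mm wide; open, the fingers measure 114 mm over their backs; the gripper's body (76 mm by 85 mm) begins 54 mm behind the grasp point. The pads swing forward as they close: fully open they stand 13 mm farther back than shut.
Start: joints at [1.094, 0.313, 0.046, 1.304, 0, 1.431], TCP at [0.19, 0.543, 0.405] pointing down, gripper open.
Joint ranges: [-2.76, 2.76], [-0.86, 1.69], [-1.03, 1.26], [-2.2, 2.34], [-1.47, 1.5], [-3.14, 3.14]. Speed limits (rad/s): [2.57, 2.57, 3.14, 3.14, 3.14, 3.14].

INTERFACE

Orientations are given as a rotation vector (axis times angle).
In Python, from bench import env, cams gives the robot as it stands (env), with the cameras (cams).
- The arm moves only by the shell command python3 jog.py 'ROWS' [FORCE]. ROWS is a JSON list of rows, 1 to 10 of them, each of 7 numbers: dx, dy, dz in m, then a rotation vector rx, ry, rz in rad, then the finger opening in m; each row shifts and turns the commanded pose from where the row before left it, along the tool's axes as they then stand; what a row does not reach is not made up. A row lasts 1/12 s, in which the tool goes at most 0.0417 m and 0.125 rad, less where a joint would pass 70% of its speed; a pose out of reach is approached as far as the arm can. The fingers move at their own pace and stop on an object; FORCE is the grip in N (left out, the last holds). Time passes only in rows, so rows that do not move let the fingers close. It prints the time, the measured TCP pose, the force, the opening and the grip force at its end.
- env.read_state(): the state, without advancing time (a new reading comes with each control period).
- cams.read_camera(name): name is "scene" or "top"; returns (picture, depth): 384x512x3 uint8, blue, green, red; 384x512 float32, m along the optical axis (not along the pixel's ray), 0 where there is no reading.
- cams.camera_params(name): a dict with "fovy" (degrees; the focal length in pixels is half the picture's height over the tangent of half this angle, whatever the lens; pixels are square), "cx", "cy" (the principal point, pixels), "k1" (the pictures are not rectified: a ray, as slopes to the right and down, at radius r is drawn at 1 + k1 r^2 times it, then the intrinsics apply), "pose" (4x4, takes a point from camera to world coordinates). Camera axes: x right, y down, z forward; pixel columns grow to the right and rows downward; lengths in m; the calibration is good to about 2 mm. A picture is of the moment at which its call begins. camera_params takes no time and is no camera call.
- env.hand_in(): hands the job in; it is judged then, once.
The state is a dict: "time_s": time; "joint_positions": joint angles; "qd": joint speeds; "effort": joint torques, N m; "eef_pos": TCP position; "eef_rot": TCP orientation; "ft_force": force on the tool from outside, world axes, zero at the start; "ft_torque": the same for the moment, N m; "gripper_width": finger opening in m; "grip_force": force on a finger pad.
Only numpy, scipy, OpenCV 4.12 (cv2) and the standard library are available. Lean on these libraries where they do the work, as an engineer would, in place of code of your own. Each camera call takes 0.05 s, during which the arm holds its last target. There are 200 camera calls.

TASK

Take the cake server from its cork rest, slide its blade under the cookie in the blue tray, pushing against the tray's back rim, and carry the cookie over to the white plate without touching it with the fingers. Lower the blade's tip close to the plate and tip it steeply (at least 20 degrees) so that the cookie slides off gently and ends up flat, right way up, in the middle of the plate. Then lay the server back on its rest just as it lay before, between the two side ribs, and let go; leave the plate and everything else on the desk where it stands.

Things in the scene. Friction and masses are not known exactly. Their poses are not given: they have to be found in the camera images.
- server: Cake server, loose, 190 g. Flat steel blade 95 (x) x 75 (y) x 2.5 mm, last 16 mm tapering to 1.5 mm; polished: friction about 0.35 on anything. A cranked 8 mm neck rises from the blade's heel to the level handle. Origin: middle of the blade's underside (blade x from -47.5 to +47.5 mm); x to the tip, y across, z up. Centre of mass 25 mm behind it. Starts level in the rest.
- server_tip (a point): Middle of the blade's front edge, underside: x = +47.5 mm from the server's origin
- server_grip (a point): Centre of the server's dark wooden handle: 80 mm long (along x), 24 mm wide (y), 22 mm high; at x = -112.5, z = 50 mm from the server's origin
- server_rest: Server rest, fixed: cork slab 125 (x) x 107 (y) mm, top 8 mm above the desk; a wooden rib along each long side, 6 mm above the cork, 91 mm clear between them; ends open. Origin: centre of the underside; x: the way the server's tip points there. Server home: its origin 8 mm straight above this origin (within about 3 mm at the start), handle overhanging the -x end.
- rest_front (a point): Point on the cork where the server's tip lies when it is home: x = +47.5 mm, z = 8 mm from the rest's origin
- tray: Blue tray, fixed, 170 (x) x 166 (y) mm, floor 10 mm above the desk. Rim 24 mm high (14 mm above the floor) along the back (inner face at x = +75 mm) and both sides (inner faces at y = +-75 mm); no rim at the front (x = -85 mm). Origin: centre of the underside; x points to the back rim, z up.
- cookie: Round brown cookie with dark chips, rigid, loose, 40 to 85 g, 85 mm across, 12 mm thick; underside flat to 33 mm radius, then bevelled up 4 mm to the edge, so a blade's tip gets under it. Origin: centre of the underside. Starts flat in the tray, 4 to 16 mm short of the back rim, up to 12 mm off the middle line; pushed, it slides to the rim, then rides up on the blade.
- plate: White round plate, loose, 320 to 520 g, 210 mm across the rim, rim 20 mm high; flat inner floor to 60 mm radius, 5 mm above the desk, then rising gently to the rim. Origin: centre of the underside.
- mug: Bystander, loose: white coffee mug, 84 mm across, 95 mm tall. Origin: centre of the underside
- phone: Bystander, loose: black phone lying flat, 148 x 72 x 9 mm. Origin: centre of the underside
- mouse: Bystander, loose: black computer mouse, 100 x 58 x 34 mm. Origin: centre of the underside
- jar: Bystander, loose: amber glass jar, 76 mm across, 110 mm tall. Origin: centre of the underside

How it is judged:
On the way, in this order (a step that is already met when the one before it is completed fails the run):
1. The server is held in the gripper, lifted clear of its rest (z of server in the frame of server_rest above 0.03 m and contact force between the fingers and server above 1 N), for 0.1 s.
2. The cookie lies on the blade, lifted clear of the tray (z of cookie in the frame of tray above 0.035 m and distance between cookie and server below 0.05 m and contact force between server and cookie above 0.1 N and contact force between the fingers and server above 1 N), for 0.2 s.
3. Over the plate the blade is tipped 20 degrees or more, the cookie's edge touching the plate while the cookie still lies on the blade (angle between server's own z axis and vertical above 0.349 rad and horizontal distance between cookie and plate below 0.1 m and contact force between cookie and plate above 0.01 N and contact force between server and cookie above 0.01 N).
4. The cookie lies flat, right way up, on the middle of the plate (within 35 mm), the blade off it (horizontal distance between cookie and plate below 0.035 m and angle between cookie's own z axis and vertical below 0.1 rad and z of cookie in the frame of plate between 0.002 and 0.011 m and contact force between server and cookie below 0.02 N), for 0.3 s.
At the end, for the whole second after the job is handed in: Cookie flat (0.1 rad), right way up, at rest on the plate, within 35 mm of its centre; plate within 35 mm of where it stood; server level, at rest on the cork between the ribs, origin within 25 mm and tip within 30 mm of home (all of step 4 and horizontal distance between server and server_rest below 0.025 m and z of server in the frame of server_rest between 0.005 and 0.011 m and angle between server's own z axis and vertical below 0.06 rad and horizontal distance between server_tip and rest_front below 0.03 m and linear speed of each of cookie, server below 0.02 m/s and distance of plate from where it was at the start of the episode below 0.035 m); the robot touches nothing.
It fails at once if The fingers touch the cookie (contact force between the fingers and cookie above 0.2 N).
It fails at once if The cookie is dropped or flung (faster than 0.8 m/s) (linear speed of cookie above 0.8 m/s).
It fails at once if The plate is pushed more than 35 mm (distance of plate from where it was at the start of the episode above 0.035 m).
It fails at once if A bystander (mug, phone, mouse, jar) is moved more than 30 mm (distance of any of mug, phone, mouse, jar from where it was at the start of the episode above 0.03 m).
It also fails if it takes over 72 s, if anything falls off the work surface, if the arm or the gripper's body presses on something with over 40 N, if the wrist force passes 120 N, or if a joint passes its speed limit or range.

## Working session

There is one attempt and no reset: what is moved stays moved. The work goes in short steps, Python scripts to look and compute and a shell command to move; the robot and the scene stay as the last step left them, time stands still between calls to the robot, and variables do not carry over. Pictures are saved under pics/ and viewed, at most 10 in all, crops included, and the job is handed in when it is done.

```bash
ls; mkdir -p pics
cat > h.py <<'E'
import numpy as np,cv2
from bench import env, cams
def grab(n,f):
    im,d=cams.read_camera(n); cv2.imwrite('pics/%s.png'%f,im); np.save('pics/%s.npy'%f,d); return im,d
def pts(n,d):
    "world point per pixel from depth"
    p=cams.camera_params(n);h,w=d.shape
    f=h/2/np.tan(np.radians(p['fovy'])/2)
    K=np.array([[f,0,p['cx']],[0,f,p['cy']],[0,0,1]])
    v,u=np.mgrid[:h,:w]
    r=cv2.undistortPoints(np.stack([u,v],-1).reshape(-1,1,2).astype(float),K,np.array([p['k1'],0,0,0.])).reshape(h,w,2)
    T=np.array(p['pose'])
    c=np.dstack([r*d[...,None],d])
    ray=np.dstack([r,np.ones((h,w))])@T[:3,:3].T
    return c@T[:3,:3].T+T[:3,3],ray,T[:3,3]
E
python3 -c "
from h import *
a,_=grab('top','top0');b,_=grab('scene','scene0')
for n in('top','scene'):
  p=cams.camera_params(n);print(p['fovy'],p['k1'],np.round(p['pose'],3))
s=env.read_state();print(s['eef_pos'],s['eef_rot'],s['gripper_width'],s['time_s'])"
```

```text
bench.py
jog.py
pics
56.670846656043686 -0.02541535625419228 [[-0.004 -0.997  0.083  0.491]
 [-1.     0.005  0.015 -0.049]
 [-0.016 -0.083 -0.996  0.997]
 [ 0.     0.     0.     1.   ]]
48.70607687182261 -0.1020836271088274 [[-0.408  0.671 -0.619  1.372]
 [ 0.913  0.313 -0.262  0.303]
 [ 0.018 -0.672 -0.74   0.996]
 [ 0.     0.     0.     1.   ]]
[0.1899463  0.5425264  0.40391474] [-5.26470472e-01 -3.09665087e+00  2.40222757e-03] 0.08487267379932532 0.1
```

View pics/top0.png

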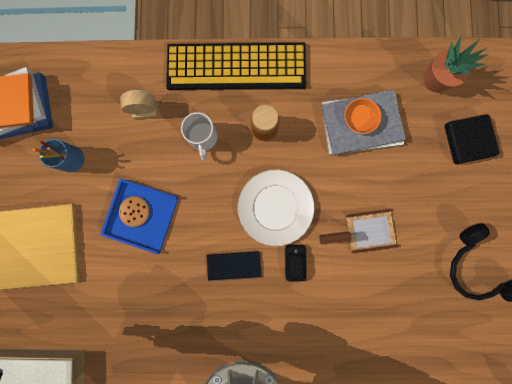

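View pics/scene0.png

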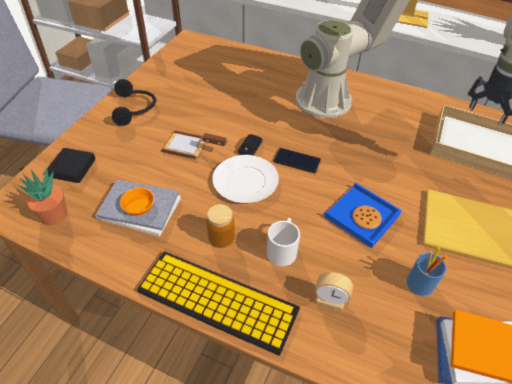

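The top view shows the rest with the server at about (372,230), its handle to the left at (335,238). The plate is at (276,208), the tray at (140,216) with the cookie at (134,211). The mug is at (200,132), the jar at (265,122), the phone at (234,265) and the mouse at (295,263). Next I measure them and crop the tray and the server.

```bash
cat > m1.py <<'E'
from h import *
im=cv2.imread('pics/top0.png');d=np.load('pics/top0.npy')
P,ray,o=pts('top',d)
hsv=cv2.cvtColor(im,cv2.COLOR_BGR2HSV)
def box(y0,y1,x0,x1):
    m=np.zeros(d.shape,bool);m[y0:y1,x0:x1]=1;return m
def onplane(uv,z):
    u,v=uv;r=np.array([cv2.remap(ray[...,i].astype(np.float32),np.float32([[u]]),np.float32([[v]]),1)[0,0] for i in range(3)])
    return o+r*(z-o[2])/r[2]
def rect(m,z,name):
    c=max(cv2.findContours(m.astype(np.uint8),0,1)[0],key=cv2.contourArea)
    w=np.array([onplane(p[0],z)[:2] for p in c]).astype(np.float32)
    r=cv2.minAreaRect(w);print(name,np.round(r[0],4),np.round(r[1],4),r[2]);return w
blue=(hsv[...,0]>100)&(hsv[...,0]<130)&(hsv[...,1]>150)&box(170,260,90,190)
rect(blue,.02,'tray')
z=P[...,2]
rim=blue&(z>.018);q=P[rim][:,:2];print('rim mean',q.mean(0),'all',P[blue][:,:2].mean(0),'floor z',np.median(z[blue&(z<.018)]),'rim z',np.median(z[rim]))
ck=box(190,232,112,156)&(hsv[...,0]<25)&(hsv[...,1]>60)
w=rect(ck,.020,'cookie');print(cv2.minEnclosingCircle(w), 'z',np.median(z[ck]))
pl=box(165,250,232,320)&(hsv[...,1]<60)&(hsv[...,2]>120)
w=rect(pl,.02,'plate');print(cv2.fitEllipse(w),cv2.minEnclosingCircle(w))
b=box(214,246,348,396)&(hsv[...,1]<80)&(hsv[...,2]>100)
rect(b,.0105,'blade');print('zblade',np.median(z[b]))
hd=box(225,250,312,356)&(z>.035);rect(hd,.069,'handle');print(np.median(z[hd]),P[hd].mean(0))
rs=box(205,256,345,400)&(hsv[...,2]>0)&(z>.006);rect(rs,.012,'rest')
print('desk z',np.median(z[280:300,150:200]))
for n,bx,h in(('phone',box(248,284,203,264),.004),('mouse',box(240,284,282,310),.01),('mug',box(110,160,178,218),.05),('jar',box(100,140,248,282),.05)):
    m=bx&(z>h);rect(m,np.percentile(z[m],80),n)
cv2.imwrite('pics/crop0.png',np.hstack([cv2.resize(im[170:260,95:190],None,fx=4,fy=4,interpolation=2),cv2.resize(im[195:285,310:405],None,fx=4,fy=4,interpolation=2)]))
E
python3 m1.py
```

```text
tray [0.5089 0.2872] [0.1721 0.1641] 71.98356628417969
rim mean [0.5163667  0.30273684] all [0.5048704  0.28336204] floor z 0.009681574694004658 rim z 0.023418270217996584
cookie [0.5203 0.3023] [0.0806 0.0811] 1.167243242263794
((0.5210699439048767, 0.30215176939964294), 0.04265088960528374) z 0.021295059386000292
plate [ 0.5304 -0.09  ] [0.2058 0.2057] 89.66446685791016
((0.5308451056480408, -0.09055231511592865), (0.20589135587215424, 0.20638209581375122), 99.54696655273438) ((0.530663013458252, -0.09040392190217972), 0.1047554686665535)
blade [ 0.4626 -0.3489] [0.0768 0.1058] 7.180241107940674
zblade 0.009609004134373711
handle [ 0.4491 -0.2457] [0.0245 0.0907] 6.813479900360107
0.06778587965526284 [ 0.44939173 -0.23983206  0.0815176 ]
rest [ 0.4646 -0.3467] [0.1047 0.1395] 7.43791389465332
desk z -0.0004535445560323037
phone [0.3706 0.0244] [0.0717 0.1489] 3.6635916233062744
mouse [ 0.3886 -0.138 ] [0.0641 0.1059] 89.84583282470703
mug [0.7209 0.1047] [0.1169 0.0827] 39.733150482177734
jar [ 0.7461 -0.0614] [0.0712 0.0832] 89.50633239746094
```

View pics/crop0.png

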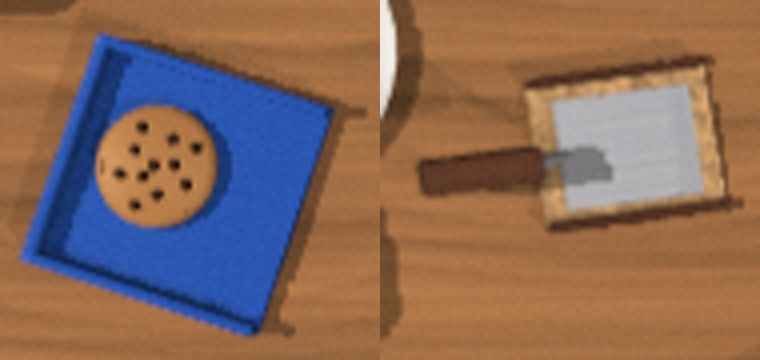

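The left crop shows the back rim on the left (+y side), the front open on the right, and the cookie close to the back rim. The right crop shows the server pointing to −y, yawed about 7°. Next I need a helper that turns a server pose into per-row tool-axis steps, plus a better measurement of the rest.

```bash
cat > go.py <<'E'
# usage: go.py tipx tipy tipz heading pitch(tip down +, deg) [n] [roll]: equal rows in tool axes that bring the server('s tip) there
import sys,json,os
from h import *
from scipy.spatial.transform import Rotation as Ro
# server tip in tool frame (nominal grasp), server axes in the tool frame
cal=json.load(open('cal.json')) if os.path.exists('cal.json') else {'tip':[-.160,0,.205],'rot':[0,0,0]}
S=Ro.from_matrix(np.diag([-1.,1,-1]))*Ro.from_rotvec(cal['rot'])
tip=np.array(cal['tip'])
def cur():
    s=env.read_state();return s,Ro.from_rotvec(s['eef_rot']),np.array(s['eef_pos'])
if __name__=='__main__':
    a=[float(v) for v in sys.argv[1:]]
    s,R,p=cur()
    c=R.apply(tip)+p;e=(R*S).as_euler('ZYX',degrees=True)
    print('tip now',np.round(c,4),'heading,pitch,roll',np.round(e,2),'tcp',np.round(p,4),'t',round(s['time_s'],2),'ft',np.round(s['ft_force'],1))
    if len(a)>=5:
        T=Ro.from_euler('ZYX',[a[3],a[4],0],degrees=True)*S.inv()
        pt=np.array(a[:3])-T.apply(tip)
        D=R.inv()*T;rv=D.as_rotvec();q=R.inv().apply(pt-p)
        n=int(a[5]) if len(a)>5 else max(1,int(np.ceil(max(np.linalg.norm(q)/.04,np.linalg.norm(rv)/.12))))
        A=sum((Ro.from_rotvec(rv/n*k).as_matrix() for k in range(n)),np.zeros((3,3)))
        v=np.linalg.solve(A,q)
        print('n',n,'row',np.round(np.r_[v,rv/n],4).tolist(),'| total',np.round(q,4),np.round(rv,4),'target tcp',np.round(pt,4))
E
python3 - <<'E'
exec(open('m1.py').read().split("b=box(214")[0].replace('print(','(lambda *a,**k:0)('))
rect=rect
w=box(205,256,346,400)&(z>.005)&(z<.025)
import builtins
def rr(m,zz,name):
    c=max(cv2.findContours(m.astype(np.uint8),0,1)[0],key=cv2.contourArea)
    q=np.array([onplane(p[0],zz)[:2] for p in c]).astype(np.float32);r=cv2.minAreaRect(q);builtins.print(name,r)
rr(w,.012,'rest')
b=box(205,256,346,400)&(hsv[...,0]<25)&(hsv[...,1]>70)&(z>.005)&(z<.03);rr(b,.011,'rest2')
ste=(hsv[...,1]<70)&box(205,256,346,400);rr(ste,.0105,'steel')
hd=box(225,250,312,347)&(z>.045);rr(hd,.069,'handle')
for uv,zz in(((372.1,230.7),.011),((349.8-0.0,238),.05)): builtins.print(onplane(uv,zz))
E
python3 go.py .469 -.3946 .008 -82.7 0
```

```text
rest ((0.4654455780982971, -0.3527323305606842), (0.10470528155565262, 0.1273549199104309), 7.353416919708252)
rest2 ((0.46541959047317505, -0.3530403673648834), (0.10481159389019012, 0.1274842470884323), 7.353414058685303)
steel ((0.46273985505104065, -0.3487936854362488), (0.07621967047452927, 0.10568633675575256), 7.051019191741943)
handle ((0.4479677379131317, -0.23583389818668365), (0.024470603093504906, 0.07087341696023941), 6.813479900360107)
[ 0.46487321 -0.3552493   0.011     ]
[ 0.44702477 -0.28387171  0.05      ]
tip now [0.3408 0.4894 0.1989] heading,pitch,roll [-1.93e+01  1.00e-02 -9.00e-02] tcp [0.1899 0.5425 0.4039] t 0.1 ft [-0.4  0.3  0.6]
n 22 row [-0.0364, -0.0147, 0.0087, -0.0001, 0.0, 0.0503] | total [-0.5015 -0.6489  0.1918] [-1.6000e-03  7.0000e-04  1.1066e+00] target tcp [ 0.4487 -0.2359  0.213 ]
```

```bash
R='x'; python3 jog.py '[[-0.0312,-0.0235,0.005,0,0,0.05,0.085],[-0.0312,-0.0235,0.005,0,0,0.0,0.085],[-0.0312,-0.0235,0.005,0,0,0,0.085],[-0.0312,-0.0235,0.005,0,0,0,0.085],[-0.0312,-0.0235,0.005,0,0,0,0.085],[-0.0312,-0.0235,0.005,0,0,0,0.085],[-0.0312,-0.0235,0.005,0,0,0,0.085],[-0.0312,-0.0235,0.005,0,0,0,0.085],[-0.0312,-0.0235,0.005,0,0,0,0.085],[-0.0312,-0.0235,0.005,0,0,0,0.085]]' 100; python3 go.py .469 -.3997 .10 -82.7 0 15
```

```text
time_s: 0.93
eef_pos: [0.3923, 0.2066, 0.3543]
eef_rot: [-0.603, -3.083, -0.0]
ft_force: [0.8, 0.6, 0.7]
gripper_width: 0.0849
grip_force: 0.0
tip now [0.5405 0.1463 0.1493] heading,pitch,roll [-2.215e+01  1.000e-02  0.000e+00] tcp [0.3923 0.2066 0.3543] t 0.93 ft [0.8 0.6 0.7]
n 15 row [-0.0266, -0.0169, 0.0033, -0.0, -0.0, 0.0705] | total [-0.221  -0.3933  0.0493] [-0.0000e+00 -2.0000e-04  1.0568e+00] target tcp [ 0.4487 -0.241   0.305 ]
```

```bash
python3 jog.py '[[-0.0266,-0.0169,0.0033,0,0,0.0705,0.085],[-0.0266,-0.0169,0.0033,0,0,0.0705,0.085],[-0.0266,-0.0169,0.0033,0,0,0.0705,0.085],[-0.0266,-0.0169,0.0033,0,0,0.0705,0.085],[-0.0266,-0.0169,0.0033,0,0,0.0705,0.085],[-0.0266,-0.0169,0.0033,0,0,0.0705,0.085],[-0.0266,-0.0169,0.0033,0,0,0.0705,0.085],[-0.0266,-0.0169,0.0033,0,0,0.0705,0.085]]'; python3 jog.py '[[-0.0266,-0.0169,0.0033,0,0,0.0705,0.085],[-0.0266,-0.0169,0.0033,0,0,0.0705,0.085],[-0.0266,-0.0169,0.0033,0,0,0.0705,0.085],[-0.0266,-0.0169,0.0033,0,0,0.0705,0.085],[-0.0266,-0.0169,0.0033,0,0,0.0705,0.085],[-0.0266,-0.0169,0.0033,0,0,0.0705,0.085],[-0.0266,-0.0169,0.0033,0,0,0.0705,0.085],[0,0,0,0,0,0,0.085],[0,0,0,0,0,0,0.085]]';python3 go.py .469 -.3997 .009 -82.7 0
```

```text
time_s: 1.6
eef_pos: [0.4825, -0.0251, 0.3278]
eef_rot: [-1.443, -2.79, -0.0]
ft_force: [-0.2, 0.9, -0.6]
gripper_width: 0.0848
grip_force: 0.0
time_s: 2.35
eef_pos: [0.4472, -0.2404, 0.3045]
eef_rot: [-2.079, -2.353, -0.0]
ft_force: [-0.4, -0.0, -0.2]
gripper_width: 0.0852
grip_force: 0.0
tip now [ 0.4668 -0.399   0.0993] heading,pitch,roll [-8.292e+01  7.000e-02 -5.000e-02] tcp [ 0.4472 -0.2404  0.3045] t 2.35 ft [-0.4 -0.  -0.2]
n 3 row [-0.0003, 0.0005, 0.0302, -0.0003, -0.0004, -0.0013] | total [-0.0008  0.0014  0.0905] [-0.0008 -0.0012 -0.0038] target tcp [ 0.4487 -0.241   0.214 ]
```

```bash
python3 jog.py '[[0,0.0014,0.03,0,0,0,0.085],[0,0,0.03,0,0,0,0.085],[0,0,0.02,0,0,0,0.085],[0,0,0.011,0,0,0,0.085],[0,0,0,0,0,0,0.085],[0,0,0,0,0,0,0.02],[0,0,0,0,0,0,0.02],[0,0,0,0,0,0,0.02],[0,0,0,0,0,0,0.02],[0,0,0,0,0,0,0.02]]' 100;python3 jog.py '[[0,0,0,0,0,0,0.02],[0,0,0,0,0,0,0.02],[0,0,0,0,0,0,0.02],[0,0,0,0,0,0,0.02]]' 100; python3 go.py
```

```text
time_s: 3.18
eef_pos: [0.4498, -0.2391, 0.2151]
eef_rot: [2.075, 2.356, 0.0]
ft_force: [-1.0, -0.0, 0.8]
gripper_width: 0.0252
grip_force: 1.1
time_s: 3.52
eef_pos: [0.4497, -0.2391, 0.215]
eef_rot: [2.076, 2.356, 0.001]
ft_force: [-1.6, 1.9, 6.4]
gripper_width: 0.0223
grip_force: 97.6
tip now [ 0.4702 -0.398   0.0102] heading,pitch,roll [-8.275e+01 -4.000e-02  7.000e-02] tcp [ 0.4497 -0.2391  0.215 ] t 3.52 ft [-1.6  1.9  6.4]
```

```bash
python3 jog.py '[[0,0,-0.01,0,0,0,0.02],[0,0,-0.03,0,0,0,0.02],[0,0,-0.03,0,0,0,0.02],[0,0,-0.03,0,0,0,0.02],[0,0,-0.03,0,0,0,0.02],[0,0,-0.02,0,0,0,0.02],[0,0,0,0,0,0,0.02],[0,0,0,0,0,0,0.02]]'; python3 go.py
python3 - <<'E'
from h import *
im,d=grab('top','top1');im2,_=grab('scene','sc1')
P,_,_=pts('top',d)
hsv=cv2.cvtColor(im,cv2.COLOR_BGR2HSV);z=P[...,2]
m=np.zeros(d.shape,bool);m[190:260,345:420]=1
m&=(z>.12)&(z<.20)&(hsv[...,1]<70)
q=P[m];print(len(q),q.min(0),q.max(0))
A=np.c_[q[:,:2]-q[:,:2].mean(0),np.ones(len(q))]
for _ in range(4):
    c=np.linalg.lstsq(A,q[:,2],rcond=None)[0];r=abs(q[:,2]-A@c);k=r<np.median(r)*3+1e-3;q=q[k];A=A[k]
u=np.array([.127,-.992]);v=np.array([.992,.127])
print('slope along x',np.degrees(c[:2]@u),'across',np.degrees(c[:2]@v),'n',len(q))
rc=cv2.minAreaRect(q[:,:2].astype(np.float32));print(rc,'tip proj',np.percentile(q[:,:2]@u,99.5),'lat mid',np.mean(np.percentile(q[:,:2]@v,[1,99])),'z',q[:,2].mean())
cv2.imwrite('pics/c1.png',np.vstack([cv2.resize(im[170:270,270:430],None,fx=3,fy=3),cv2.resize(im2[70:190,130:290],(480,270))]))
E
```

```text
time_s: 4.18
eef_pos: [0.4495, -0.2391, 0.3652]
eef_rot: [2.075, 2.356, 0.001]
ft_force: [-1.1, 0.8, -2.6]
gripper_width: 0.0223
grip_force: 98.5
tip now [ 0.4701 -0.3981  0.1604] heading,pitch,roll [-8.276e+01 -8.000e-02  1.000e-01] tcp [ 0.4495 -0.2391  0.3652] t 4.18 ft [-1.1  0.8 -2.6]
52 [ 0.48431429 -0.32655761  0.15662344] [ 0.49596922 -0.30230443  0.16234103]
slope along x -0.668180891487921 across 2.044817970473387 n 52
((0.4901377558708191, -0.3144318461418152), (0.011652951128780842, 0.024253075942397118), 0.038829755038022995) tip proj 0.38651309894035657 lat mid 0.4456379716310046 z 0.1595866905207652
```

View pics/c1.png

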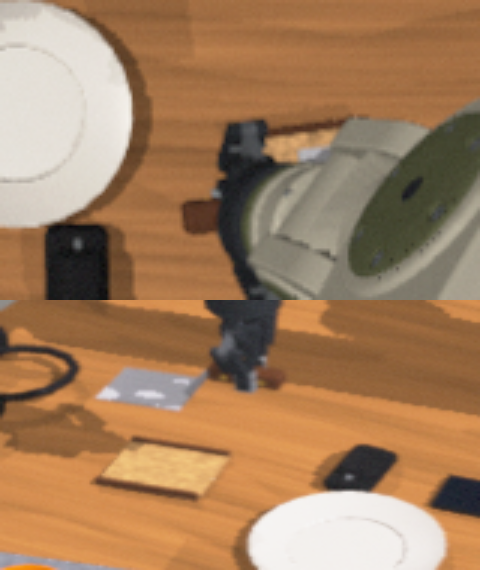

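The lower half of the crop (scene view) shows the server lifted level in the gripper and the cork rest empty. The top view is hidden by the arm. I calibrate the blade in the hand from the scene depth.

```bash
cat > blade.py <<'E'
# blade pose from scene depth: args box v0 v1 u0 u1 of picture f, z range
from go import *
def blade(f,b,zr):
    im=cv2.imread('pics/%s.png'%f);d=np.load('pics/%s.npy'%f);P,ray,o=pts('scene',d)
    hsv=cv2.cvtColor(im,cv2.COLOR_BGR2HSV)
    m=np.zeros(d.shape,bool);m[b[0]:b[1],b[2]:b[3]]=1
    m&=(P[...,2]>zr[0])&(P[...,2]<zr[1])&(hsv[...,1]<75)&(hsv[...,2]>90)
    n,l,st,_=cv2.connectedComponentsWithStats(m.astype(np.uint8));m=l==1+np.argmax(st[1:,4])
    q=P[m]
    for _ in range(6):
        A=np.c_[q[:,:2],np.ones(len(q))];c=np.linalg.lstsq(A,q[:,2],rcond=None)[0];r=abs(q[:,2]-A@c);q=q[r<np.median(r)*3+5e-4]
    # outline by rays onto the fitted plane
    k=max(cv2.findContours(m.astype(np.uint8),0,1)[0],key=cv2.contourArea)[:,0]
    R=ray[k[:,1],k[:,0]];t=(c[0]*o[0]+c[1]*o[1]+c[2]-o[2])/(R[:,2]-c[0]*R[:,0]-c[1]*R[:,1]);W=o+R*t[:,None]
    return c,q,W
if __name__=='__main__':
    f=sys.argv[1];b=[int(v) for v in sys.argv[2:6]];zr=[float(v) for v in sys.argv[6:8]]
    c,q,W=blade(f,b,zr);s,R,p=cur();e=(R*S).as_euler('ZYX')
    u=np.array([np.cos(e[0]),np.sin(e[0])]);v=np.array([-u[1],u[0]])
    L=R.inv().apply(W-p)
    rc=cv2.minAreaRect(L[:,:2].astype(np.float32))
    print('n',len(q),'resid',np.std(q[:,2]-np.c_[q[:,:2],np.ones(len(q))]@c),'slope along(deg,+ tip up)',np.degrees(c[:2]@u),'across',np.degrees(c[:2]@v))
    print('blade rect in tool xy',rc,'tool x range',np.percentile(L[:,0],[0,2,98,100]),'tool z',L[:,2].min(),L[:,2].max())
E
python3 - <<'E'
from h import *
grab('scene','sc2')
E
python3 blade.py sc2 95 125 150 215 .13 .19
```

```text
n 371 resid 0.00152267651485591 slope along(deg,+ tip up) -2.029734922923727 across 0.02254623002393301
blade rect in tool xy ((-0.1174682080745697, 0.003394346684217453), (0.09641043096780777, 0.07583119720220566), 0.27329355478286743) tool x range [-0.16573406 -0.16550616 -0.06980732 -0.06930296] tool z 0.20412230330673706 0.20743631235738832
```

```bash
echo '{"tip":[-0.1655,0.0034,0.2085],"rot":[0,0.026,0]}'>cal.json; python3 go.py .490 .208 .15 72 3 24
python3 - <<'E'
from h import *
im=cv2.imread('pics/sc2.png');d=np.load('pics/sc2.npy');P,ray,o=pts('scene',d);hsv=cv2.cvtColor(im,cv2.COLOR_BGR2HSV)
bx=np.zeros(d.shape,bool);bx[178:250,318:408]=1
def con(m,z):
    c=max(cv2.findContours(m.astype(np.uint8),0,1)[0],key=cv2.contourArea)[:,0];R=ray[c[:,1],c[:,0]]
    return (o+R*((z-o[2])/R[:,2])[:,None])[:,:2].astype(np.float32)
b=(hsv[...,0]>100)&(hsv[...,0]<130)&(hsv[...,1]>150)&bx
print(cv2.minAreaRect(con(b,.02)))
ck=bx&(hsv[...,0]<25)&(hsv[...,1]>60);ck[:200]=0;ck[234:]=0;ck[:,:350]=0;ck[:,385:]=0
w=con(ck,.02);print(cv2.minEnclosingCircle(w),cv2.fitEllipse(w))
ex=np.array([.309,.951]);ey=np.array([-.951,.309])
q=P[b];print('tray rows x',np.percentile((q[:,:2]-[.509,.287])@ex,[1,99]),'y',np.percentile((q[:,:2]-[.509,.287])@ey,[1,99]))
q=P[ck];print('cookie top mean',q.mean(0))
E
```

```text
tip now [ 0.4724 -0.4019  0.1534] heading,pitch,roll [-82.77   1.64  -0.14] tcp [ 0.4488 -0.2386  0.3624] t 4.33 ft [-0.1 -0.1 -2.1]
n 24 row [0.0028, 0.0167, -0.0001, 0.0016, 0.0002, -0.1125] | total [0.2917 0.032  0.0003] [ 0.0383  0.004  -2.7008] target tcp [0.4438 0.0548 0.3628]
((0.5180023312568665, 0.2869606018066406), (0.16969414055347443, 0.17731024324893951), 71.89555358886719)
((0.5275939702987671, 0.3016950190067291), 0.042395759373903275) ((0.5274922251701355, 0.30108755826950073), (0.08085114508867264, 0.08212046325206757), 65.03042602539062)
tray rows x [-0.08136904  0.08629905] y [-0.08821843  0.0759914 ]
cookie top mean [0.53039772 0.30121104 0.02268171]
```

```bash
echo '{"tip":[-0.164,0.0,0.2085],"rot":[0,0.026,0]}'>cal.json; 
python3 jog.py '[[0.0028,0.0167,0,0.0016,0,-0.1125,0.02],[0.0028,0.0167,0,0.0016,0,-0.1125,0.02],[0.0028,0.0167,0,0.0016,0,-0.1125,0.02],[0.0028,0.0167,0,0.0016,0,-0.1125,0.02],[0.0028,0.0167,0,0.0016,0,-0.1125,0.02],[0.0028,0.0167,0,0.0016,0,-0.1125,0.02],[0.0028,0.0167,0,0.0016,0,-0.1125,0.02],[0.0028,0.0167,0,0.0016,0,-0.1125,0.02]]'
python3 jog.py '[[0.0028,0.0167,0,0.0016,0,-0.1125,0.02],[0.0028,0.0167,0,0.0016,0,-0.1125,0.02],[0.0028,0.0167,0,0.0016,0,-0.1125,0.02],[0.0028,0.0167,0,0.0016,0,-0.1125,0.02],[0.0028,0.0167,0,0.0016,0,-0.1125,0.02],[0.0028,0.0167,0,0.0016,0,-0.1125,0.02],[0.0028,0.0167,0,0.0016,0,-0.1125,0.02],[0.0028,0.0167,0,0.0016,0,-0.1125,0.02]]'
python3 jog.py '[[0.0028,0.0167,0,0.0016,0,-0.1125,0.02],[0.0028,0.0167,0,0.0016,0,-0.1125,0.02],[0.0028,0.0167,0,0.0016,0,-0.1125,0.02],[0.0028,0.0167,0,0.0016,0,-0.1125,0.02],[0.0028,0.0167,0,0.0016,0,-0.1125,0.02],[0.0028,0.0167,0,0.0016,0,-0.1125,0.02],[0.0028,0.0167,0,0.0016,0,-0.1125,0.02],[0.0028,0.0167,0,0.0016,0,-0.1125,0.02],[0,0,0,0,0,0,0.02]]'
python3 go.py .489 .2018 .035 72 3
```

```text
time_s: 5.0
eef_pos: [0.5509, -0.1553, 0.3611]
eef_rot: [-0.833, -3.017, 0.014]
ft_force: [1.0, 0.5, -1.8]
gripper_width: 0.0225
grip_force: 98.6
time_s: 5.67
eef_pos: [0.5482, -0.0241, 0.3597]
eef_rot: [0.562, -3.072, 0.024]
ft_force: [0.1, -0.8, -2.3]
gripper_width: 0.0224
grip_force: 98.6
time_s: 6.42
eef_pos: [0.4413, 0.0557, 0.359]
eef_rot: [1.839, -2.518, 0.026]
ft_force: [-0.9, -0.4, -1.5]
gripper_width: 0.0221
grip_force: 98.6
tip now [0.4893 0.2061 0.1459] heading,pitch,roll [7.228e+01 3.140e+00 2.000e-02] tcp [0.4413 0.0557 0.359 ] t 6.42 ft [-0.9 -0.4 -1.5]
n 3 row [0.0005, -0.0001, 0.0371, 0.0001, -0.0008, 0.0016] | total [ 0.0015 -0.0002  0.1114] [ 0.0003 -0.0025  0.0049] target tcp [0.44   0.0511 0.2478]
```

```bash
python3 jog.py '[[0.0005,0,0.037,0,0,0.0016,0.02],[0.0005,0,0.037,0,0,0.0016,0.02],[0.0005,0,0.037,0,0,0.0016,0.02],[0,0,0,0,0,0,0.02],[0,0,0,0,0,0,0.02]]'
python3 go.py
python3 - <<'E'
from h import *
im,d=grab('top','top3');im2,_=grab('scene','sc3')
cv2.imwrite('pics/c3.png',np.hstack([cv2.resize(im[165:275,95:205],(396,396)),cv2.resize(im2[155:255,300:400],(396,396))]))
E
```

```text
time_s: 6.83
eef_pos: [0.4425, 0.0503, 0.248]
eef_rot: [1.824, -2.528, 0.026]
ft_force: [1.3, -0.7, -1.0]
gripper_width: 0.0222
grip_force: 99.0
tip now [0.4921 0.2002 0.0348] heading,pitch,roll [7.163e+01 3.150e+00 4.000e-02] tcp [0.4425 0.0503 0.248 ] t 6.83 ft [ 1.3 -0.7 -1. ]
```

View pics/c3.png

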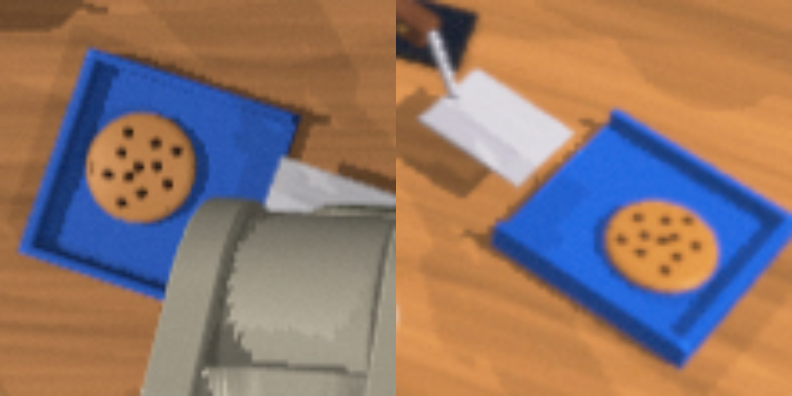

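Both views show the blade level with the tray's open front and lined up with the cookie. I check the offset numerically in the scene view.

```bash
python3 blade.py sc3 165 210 300 348 .025 .06
python3 - <<'E'
from blade import *
c,q,W=blade('sc3',(165,210,300,348),(.025,.06))
print('n');rc=cv2.minAreaRect(W[:,:2].astype(np.float32));print(rc,c)
ex=np.array([np.cos(np.radians(72)),np.sin(np.radians(72))]);ey=np.array([-ex[1],ex[0]])
print('blade lat',np.mean(np.percentile(W[:,:2]@ey,[1,99])),np.percentile(W[:,:2]@ey,[1,99]),'tip along',np.max(W[:,:2]@ex))
for k in([.5275,.3017],[.521,.302],[.518,.287],[.509,.287]):print(k,k@ey,k@ex)
s,R,p=cur();print('cal tip lat',(R.apply(tip)+p)[:2]@ey,(R.apply(tip)+p)[:2]@ex)
E
```

```text
n 567 resid 0.0017842731780488698 slope along(deg,+ tip up) -1.8611966763389198 across -0.9006978026688781
blade rect in tool xy ((-0.11021457612514496, -0.00315205380320549), (0.07765539735555649, 0.10740265250205994), 89.33727264404297) tool x range [-0.16418926 -0.16396901 -0.05884738 -0.05635375] tool z 0.2069203021546938 0.20806677403107582
n
((0.48228156566619873, 0.1480485200881958), (0.10736437141895294, 0.07764903455972672), 72.30563354492188) [ 0.00468428 -0.03578256  0.04397558]
blade lat -0.4129242507147364 [-0.4516325 -0.374216 ] tip along 0.34364485952218915
[0.5275, 0.3017] -0.40845188514277186 0.4499402154990326
[0.521, 0.302] -0.4021773126885409 0.448216921990484
[0.518, 0.287] -0.40395939805527964 0.4330240232629318
[0.509, 0.287] -0.39539988940862325 0.4302428703135573
cal tip lat -0.4101161749321972 0.3435894061453337
```

```bash
echo '{"tip":[-0.164,0.0,0.2085],"rot":[0,0.02,0]}'>cal.json; python3 go.py .4985 .2271 .022 72 3.5 3
```

```text
tip now [0.4962 0.2    0.0384] heading,pitch,roll [71.64  2.68 -0.41] tcp [0.4449 0.0502 0.2512] t 6.93 ft [ 0.6  0.1 -1.4]
n 3 row [-0.01, 0.0013, 0.0044, -0.0023, 0.0048, -0.0021] | total [-0.0298  0.004   0.0134] [-0.007   0.0143 -0.0062] target tcp [0.4505 0.0794 0.2371]
```

```bash
python3 - <<'E'
s=open('go.py').read()
s=s.replace("""    s=env.read_state();return s,Ro.from_rotvec(s['eef_rot']),np.array(s['eef_pos'])
""","""    L=[]
    for i in range(6): # average out the noise of the reading
        cams.read_camera('top');s=env.read_state();L.append((s['eef_pos'],s['eef_rot']))
    p=np.mean([a for a,_ in L],0);sd=np.std([a for a,_ in L],0)
    print('sd',np.round(sd,4))
    return s,Ro.from_rotvec([b for _,b in L]).mean(),p
""");open('go.py','w').write(s)
E
python3 go.py .4985 .2271 .022 72 3.5 3
```

```text
sd [0.0003 0.     0.0003]
tip now [0.4969 0.2001 0.0391] heading,pitch,roll [71.65  2.64 -0.55] tcp [0.4452 0.0503 0.2519] t 7.23 ft [-0.2 -0.3 -2.5]
n 3 row [-0.0099, 0.0014, 0.0046, -0.0031, 0.005, -0.002] | total [-0.0297  0.0042  0.014 ] [-0.0093  0.0149 -0.0059] target tcp [0.4505 0.0794 0.2371]
```

```bash
python3 jog.py '[[-0.01,0.0014,0.0046,-0.003,0.005,-0.002,0.02],[-0.01,0.0014,0.0046,-0.003,0.005,-0.002,0.02],[-0.01,0.0014,0.0046,-0.003,0.005,-0.002,0.02],[0,0,0,0,0,0,0.02],[0,0,0,0,0,0,0.02],[0,0,0,0,0,0,0.02]]'; python3 go.py .4985 .2271 .0105 72 3.5 2
```

```text
time_s: 7.73
eef_pos: [0.4492, 0.0801, 0.235]
eef_rot: [1.827, -2.511, 0.034]
ft_force: [0.4, -0.0, -1.8]
gripper_width: 0.0224
grip_force: 99.0
sd [0.     0.0002 0.0001]
tip now [0.4966 0.2273 0.0201] heading,pitch,roll [72.02  3.55  0.17] tcp [0.4493 0.0796 0.2354] t 8.03 ft [ 0.6 -0.3 -2.5]
n 2 row [-0.0003, -0.0006, 0.0049, 0.0014, -0.0005, 0.0001] | total [-0.0006 -0.0012  0.0098] [ 0.0029 -0.001   0.0002] target tcp [0.4505 0.0794 0.2256]
```

```bash
python3 jog.py '[[0,-0.001,0.004,0,0,0,0.02],[0,0,0.003,0,0,0,0.02],[0,0,0,0,0,0,0.02],[0,0,0,0,0,0,0.02]]'|grep -E 'pos|ft'; python3 jog.py '[[0,0,0.0015,0,0,0,0.02],[0,0,0,0,0,0,0.02],[0,0,0,0,0,0,0.02]]'|grep -E 'pos|ft';python3 jog.py '[[0,0,0.0015,0,0,0,0.02],[0,0,0,0,0,0,0.02],[0,0,0,0,0,0,0.02]]'|grep -E 'pos|ft'
```

```text
eef_pos: [0.4499, 0.079, 0.228]
ft_force: [0.0, 0.5, -2.0]
eef_pos: [0.4501, 0.079, 0.2268]
ft_force: [-0.3, 0.8, -2.5]
eef_pos: [0.4501, 0.079, 0.2253]
ft_force: [0.8, -0.1, -1.3]
```

```bash
for i in 1; do python3 jog.py '[[0,0,0.001,0,0,0,0.02],[0,0,0,0,0,0,0.02],[0,0,0,0,0,0,0.02]]'|grep -E 'pos|ft';python3 jog.py '[[0,0,0.001,0,0,0,0.02],[0,0,0,0,0,0,0.02],[0,0,0,0,0,0,0.02]]'|grep -E 'pos|ft';python3 jog.py '[[0,0,0.001,0,0,0,0.02],[0,0,0,0,0,0,0.02],[0,0,0,0,0,0,0.02]]'|grep -E 'pos|ft'; done
```

```text
eef_pos: [0.4502, 0.079, 0.2244]
ft_force: [-0.6, -1.2, -0.7]
eef_pos: [0.4502, 0.0789, 0.2235]
ft_force: [-0.1, -0.9, 1.9]
eef_pos: [0.4502, 0.0788, 0.2226]
ft_force: [-0.6, -1.6, 4.0]
```

```bash
python3 jog.py '[[-0.006,0,-0.0003,0,0,0,0.02],[-0.006,0,-0.0003,0,0,0,0.02],[-0.006,0,-0.0003,0,0,0,0.02],[-0.006,0,-0.0003,0,0,0,0.02],[-0.006,0,-0.0003,0,0,0,0.02],[0,0,0,0,0,0,0.02]]'|grep -E 'pos|ft';python3 jog.py '[[-0.005,0,-0.0002,0,0,0,0.02],[-0.005,0,-0.0002,0,0,0,0.02],[-0.005,0,-0.0002,0,0,0,0.02],[-0.005,0,-0.0002,0,0,0,0.02],[0,0,0,0,0,0,0.02]]'|grep -E 'pos|ft'; python3 go.py
python3 - <<'E'
from h import *
im,d=grab('top','top4');im2,_=grab('scene','sc4')
cv2.imwrite('pics/c4.png',np.hstack([cv2.resize(im[165:275,95:205],(396,396)),cv2.resize(im2[165:255,310:400],(396,396))]))
E
```

```text
eef_pos: [0.4599, 0.1088, 0.2226]
ft_force: [0.7, 1.4, 1.9]
eef_pos: [0.4659, 0.1273, 0.2226]
ft_force: [1.1, 0.1, 1.4]
sd [0.0001 0.0002 0.    ]
tip now [0.5131 0.275  0.0075] heading,pitch,roll [72.06  3.47  0.17] tcp [0.4657 0.1269 0.2225] t 10.83 ft [0.7 2.5 1.5]
```

View pics/c4.png

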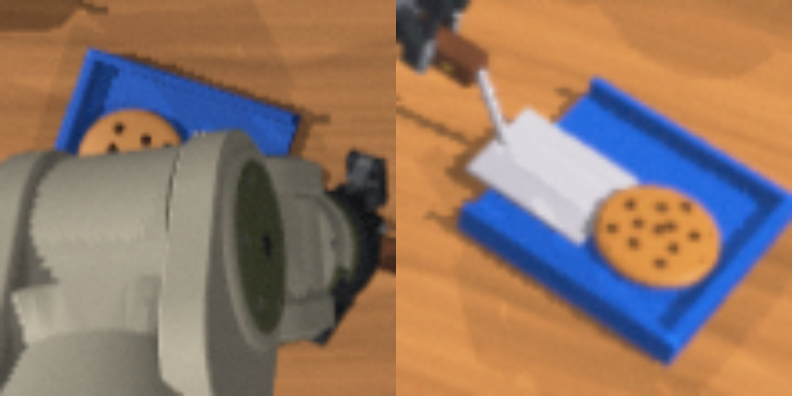

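The blade's tip is on the tray floor against the cookie's front edge, at about (610,213) in the right half, and well centred. I push on.

```bash
python3 jog.py '[[-0.004,0,-0.0002,0,0,0,0.02],[-0.004,0,-0.0002,0,0,0,0.02],[-0.004,0,-0.0002,0,0,0,0.02],[-0.004,0,-0.0002,0,0,0,0.02],[0,0,0,0,0,0,0.02]]'|grep -E 'pos|ft';python3 jog.py '[[-0.004,0,-0.0002,0,0,0,0.02],[-0.004,0,-0.0002,0,0,0,0.02],[-0.004,0,-0.0002,0,0,0,0.02],[0,0,0,0,0,0,0.02]]'|grep -E 'pos|ft';python3 jog.py '[[-0.004,0,-0.0002,0,0,0,0.02],[-0.004,0,-0.0002,0,0,0,0.02],[-0.004,0,-0.0002,0,0,0,0.02],[0,0,0,0,0,0,0.02]]'|grep -E 'pos|ft'; python3 go.py
python3 - <<'E'
from h import *
im2,d=grab('scene','sc5');P,_,_=pts('scene',d)
hsv=cv2.cvtColor(im2,cv2.COLOR_BGR2HSV);ck=(hsv[...,0]<25)&(hsv[...,1]>60)&(P[...,2]>.014);ck[:195]=0;ck[240:]=0;ck[:,:335]=0;ck[:,390:]=0
q=P[ck];A=np.c_[q[:,:2]-q[:,:2].mean(0),np.ones(len(q))];c=np.linalg.lstsq(A,q[:,2],rcond=None)[0]
print('cookie',q.mean(0),'slope along,lat',np.degrees(c[:2]@[.309,.951]),np.degrees(c[:2]@[-.951,.309]))
E
```

```text
eef_pos: [0.4707, 0.1423, 0.2226]
ft_force: [0.1, -0.8, 2.7]
eef_pos: [0.4745, 0.1539, 0.2227]
ft_force: [0.3, 0.5, 2.6]
eef_pos: [0.4782, 0.1653, 0.2228]
ft_force: [-0.5, 0.7, 2.7]
sd [0.0001 0.0001 0.    ]
tip now [0.5254 0.313  0.0078] heading,pitch,roll [72.05  3.48  0.17] tcp [0.4781 0.165  0.2228] t 12.32 ft [0.5 1.6 1.2]
cookie [0.53754439 0.31577226 0.0280639 ] slope along,lat 16.257328128534276 -57.65750722486939
```

```bash
python3 jog.py '[[-0.004,0,-0.0002,0,0,0,0.02],[-0.004,0,-0.0002,0,0,0,0.02],[-0.004,0,-0.0002,0,0,0,0.02],[-0.004,0,-0.0002,0,0,0,0.02],[0,0,0,0,0,0,0.02]]'|grep -E 'pos|ft';python3 jog.py '[[-0.004,0,-0.0002,0,0,0,0.02],[-0.004,0,-0.0002,0,0,0,0.02],[-0.004,0,-0.0002,0,0,0,0.02],[0,0,0,0,0,0,0.02]]'|grep -E 'pos|ft'; python3 go.py
python3 - <<'E'
from h import *
im2,d=grab('scene','sc6')
cv2.imwrite('pics/c6.png',cv2.resize(im2[165:255,310:400],(500,500)))
E
```

```text
eef_pos: [0.4831, 0.1805, 0.223]
ft_force: [-0.5, -0.2, 0.6]
eef_pos: [0.4868, 0.1919, 0.223]
ft_force: [0.5, 0.5, 1.7]
sd [0.0001 0.0001 0.    ]
tip now [0.534  0.3397 0.008 ] heading,pitch,roll [72.06  3.48  0.17] tcp [0.4867 0.1917 0.223 ] t 13.42 ft [0.5 1.4 1.4]
```

View pics/c6.png

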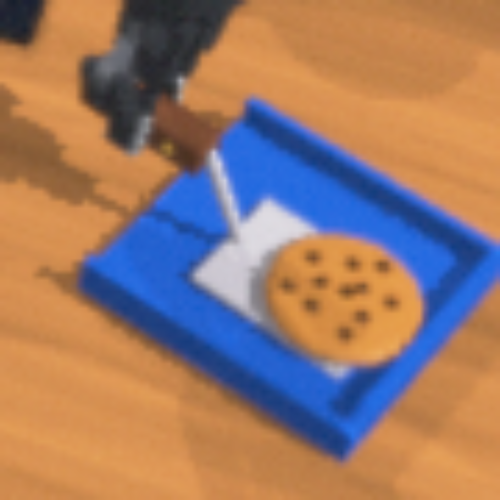

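The cookie is riding up on the blade, resting against the back rim. I go the last stretch until the tip meets the rim.

```bash
python3 jog.py '[[-0.003,0,-0.0001,0,0,0,0.02],[-0.003,0,-0.0001,0,0,0,0.02],[-0.003,0,-0.0001,0,0,0,0.02],[0,0,0,0,0,0,0.02]]'|grep -E 'pos|ft';python3 jog.py '[[-0.002,0,-0.0001,0,0,0,0.02],[-0.002,0,-0.0001,0,0,0,0.02],[0,0,0,0,0,0,0.02],[0,0,0,0,0,0,0.02]]'|grep -E 'pos|ft'; python3 jog.py '[[-0.002,0,-0.0001,0,0,0,0.02],[0,0,0,0,0,0,0.02],[0,0,0,0,0,0,0.02]]'|grep -E 'pos|ft'
```

```text
eef_pos: [0.4895, 0.2001, 0.223]
ft_force: [-0.4, -2.0, 2.7]
eef_pos: [0.4907, 0.2038, 0.223]
ft_force: [-0.4, -1.7, 2.1]
eef_pos: [0.4912, 0.2056, 0.223]
ft_force: [-0.7, -2.0, 2.7]
```

```bash
python3 jog.py '[[-0.002,0,-0.0001,0,0,0,0.02],[0,0,0,0,0,0,0.02],[0,0,0,0,0,0,0.02]]'|grep -E 'pos|ft';python3 jog.py '[[-0.002,0,-0.0001,0,0,0,0.02],[0,0,0,0,0,0,0.02],[0,0,0,0,0,0,0.02]]'|grep -E 'pos|ft'; python3 jog.py '[[-0.002,0,-0.0001,0,0,0,0.02],[0,0,0,0,0,0,0.02],[0,0,0,0,0,0,0.02]]'|grep -E 'pos|ft'
```

```text
eef_pos: [0.4918, 0.2075, 0.223]
ft_force: [-0.6, -1.2, 2.5]
eef_pos: [0.4922, 0.2089, 0.2231]
ft_force: [-1.3, -5.5, 3.5]
eef_pos: [0.4924, 0.2096, 0.2232]
ft_force: [-3.5, -12.1, 7.3]
```

```bash
python3 jog.py '[[0.002,0,-0.001,0,0,0,0.02],[0.002,0,-0.002,0,0,0,0.02],[0,0,-0.003,0,0,0,0.02],[0,0,-0.003,0,0,0,0.02],[0,0,0,0,0,0,0.02]]'|grep -E 'pos|ft'; python3 go.py .5345 .3555 .06 72 -6 14
```

```text
eef_pos: [0.4921, 0.2081, 0.2326]
ft_force: [0.7, 0.1, -2.9]
sd [0.0001 0.0001 0.0001]
tip now [0.5391 0.3557 0.017 ] heading,pitch,roll [72.04  3.55  0.18] tcp [0.4919 0.208  0.2322] t 15.85 ft [-0.3 -0.3 -2.4]
n 14 row [0.0025, 0.0004, -0.0011, 0.0002, -0.0119, 0.0] | total [ 0.0357  0.0052 -0.0128] [ 0.0031 -0.1667  0.0004] target tcp [0.4762 0.1761 0.2465]
```

```bash
python3 go.py .538 .352 .075 72 -6 14
```

```text
sd [0. 0. 0.]
tip now [0.5391 0.3555 0.0169] heading,pitch,roll [72.03  3.56  0.18] tcp [0.4919 0.2078 0.2321] t 16.15 ft [-0.1  0.1 -2.1]
n 14 row [0.0026, 0.0001, -0.0022, 0.0002, -0.0119, 0.0] | total [ 0.0385  0.0008 -0.0278] [ 0.0032 -0.1668  0.0002] target tcp [0.4797 0.1726 0.2615]
```

```bash
python3 jog.py '[[0.0026,0,-0.0022,0,-0.0119,0,0.02],[0.0026,0,-0.0022,0,-0.0119,0,0.02],[0.0026,0,-0.0022,0,-0.0119,0,0.02],[0.0026,0,-0.0022,0,-0.0119,0,0.02],[0.0026,0,-0.0022,0,-0.0119,0,0.02],[0.0026,0,-0.0022,0,-0.0119,0,0.02],[0.0026,0,-0.0022,0,-0.0119,0,0.02]]'|grep -E 'pos|ft'; python3 jog.py '[[0.0026,0,-0.0022,0,-0.0119,0,0.02],[0.0026,0,-0.0022,0,-0.0119,0,0.02],[0.0026,0,-0.0022,0,-0.0119,0,0.02],[0.0026,0,-0.0022,0,-0.0119,0,0.02],[0.0026,0,-0.0022,0,-0.0119,0,0.02],[0.0026,0,-0.0022,0,-0.0119,0,0.02],[0.0026,0,-0.0022,0,-0.0119,0,0.02],[0,0,0,0,0,0,0.02]]'|grep -E 'pos|ft';python3 jog.py '[[0,0,-0.01,0,0,0,0.02],[0,0,-0.015,0,0,0,0.02],[0,0,-0.015,0,0,0,0.02],[0,0,-0.015,0,0,0,0.02],[0,0,-0.01,0,0,0,0.02],[0,0,0,0,0,0,0.02],[0,0,0,0,0,0,0.02]]'
python3 - <<'E'
from h import *
im2,d=grab('scene','sc7')
cv2.imwrite('pics/c7.png',cv2.resize(im2[130:250,290:410],(500,500)))
E
python3 go.py
```

```text
eef_pos: [0.4863, 0.1902, 0.2481]
ft_force: [-0.4, -0.1, -2.3]
eef_pos: [0.4804, 0.1717, 0.2621]
ft_force: [-0.8, -0.9, -2.7]
time_s: 17.98
eef_pos: [0.4784, 0.1645, 0.3268]
eef_rot: [-1.787, 2.459, 0.114]
ft_force: [-0.4, 0.0, -2.2]
gripper_width: 0.0222
grip_force: 99.0
sd [0.0001 0.     0.0001]
tip now [0.5352 0.344  0.1387] heading,pitch,roll [72.   -5.95  0.26] tcp [0.4778 0.1644 0.3253] t 18.33 ft [ 0.1  0.2 -2.6]
```

View pics/c7.png

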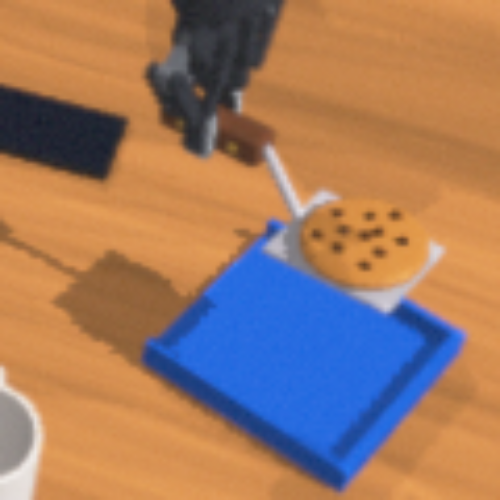

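The cookie lies fully on the blade, lifted clear of the tray and nearly centred. Next I carry it over the plate at heading 0.

```bash
python3 go.py .5517 -.0905 .09 0 -6 24
```

```text
sd [0.0001 0.     0.0002]
tip now [0.5357 0.344  0.1394] heading,pitch,roll [72.   -5.98  0.2 ] tcp [0.4781 0.1644 0.3259] t 18.63 ft [ 0.3 -0.5 -2.9]
n 24 row [0.0111, -0.0059, 0.0007, 0.0066, -0.0001, 0.052] | total [0.282  0.0306 0.0147] [ 0.1591 -0.0025  1.2468] target tcp [ 0.363  -0.0905  0.2765]
```

```bash
python3 jog.py '[[0.0055,-0.003,0.0003,0.0033,0,0.026,0.02],[0.0111,-0.0059,0.0007,0.0066,0,0.052,0.02],[0.0111,-0.0059,0.0007,0.0066,0,0.052,0.02],[0.0111,-0.0059,0.0007,0.0066,0,0.052,0.02],[0.0111,-0.0059,0.0007,0.0066,0,0.052,0.02],[0.0111,-0.0059,0.0007,0.0066,0,0.052,0.02],[0.0111,-0.0059,0.0007,0.0066,0,0.052,0.02],[0.0111,-0.0059,0.0007,0.0066,0,0.052,0.02]]'|grep -E pos
python3 jog.py '[[0.0111,-0.0059,0.0007,0.0066,0,0.052,0.02],[0.0111,-0.0059,0.0007,0.0066,0,0.052,0.02],[0.0111,-0.0059,0.0007,0.0066,0,0.052,0.02],[0.0111,-0.0059,0.0007,0.0066,0,0.052,0.02],[0.0111,-0.0059,0.0007,0.0066,0,0.052,0.02],[0.0111,-0.0059,0.0007,0.0066,0,0.052,0.02],[0.0111,-0.0059,0.0007,0.0066,0,0.052,0.02],[0.0111,-0.0059,0.0007,0.0066,0,0.052,0.02]]'|grep -E pos
python3 jog.py '[[0.0111,-0.0059,0.0007,0.0066,0,0.052,0.02],[0.0111,-0.0059,0.0007,0.0066,0,0.052,0.02],[0.0111,-0.0059,0.0007,0.0066,0,0.052,0.02],[0.0111,-0.0059,0.0007,0.0066,0,0.052,0.02],[0.0111,-0.0059,0.0007,0.0066,0,0.052,0.02],[0.0111,-0.0059,0.0007,0.0066,0,0.052,0.02],[0.0111,-0.0059,0.0007,0.0066,0,0.052,0.02],[0.0055,-0.003,0.0003,0.0033,0,0.026,0.02],[0,0,0,0,0,0,0.02]]'
python3 go.py .5517 -.0905 .035 0 0 7;  python3 - <<'E'
from h import *
im2,d=grab('scene','sc8');im,_=grab('top','top8')
P,ray,o=pts('scene',d);hsv=cv2.cvtColor(im2,cv2.COLOR_BGR2HSV)
m=(hsv[...,0]<25)&(hsv[...,1]>90)&(P[...,2]>.085)&(P[...,2]<.14)&(P[...,0]>.44)&(P[...,0]<.62)&(abs(P[...,1]+.09)<.08)
print(m.sum(),P[m].mean(0))
E
```

```text
eef_pos: [0.4791, 0.0709, 0.3105]
eef_pos: [0.4407, -0.02, 0.294]
time_s: 20.72
eef_pos: [0.3735, -0.0839, 0.2784]
eef_rot: [-0.073, 3.019, 0.004]
ft_force: [-0.5, 0.5, -2.6]
gripper_width: 0.0224
grip_force: 99.0
sd [0.0003 0.0001 0.0001]
tip now [ 0.5631 -0.0739  0.0922] heading,pitch,roll [ 2.97 -5.94 -0.03] tcp [ 0.3749 -0.0835  0.2789] t 21.02 ft [-0.5  0.1 -2.3]
n 7 row [-0.0008, -0.001, 0.0056, 0.0005, 0.0148, 0.0074] | total [-0.0035 -0.0074  0.0395] [0.0032 0.1036 0.0516] target tcp [ 0.3836 -0.0905  0.2402]
400 [ 0.52477302 -0.07383963  0.10233835]
```

```bash
python3 jog.py '[[-0.0008,-0.001,0.0056,0.0005,0.0148,0.0074,0.02],[-0.0008,-0.001,0.0056,0.0005,0.0148,0.0074,0.02],[-0.0008,-0.001,0.0056,0.0005,0.0148,0.0074,0.02],[-0.0008,-0.001,0.0056,0.0005,0.0148,0.0074,0.02],[-0.0008,-0.001,0.0056,0.0005,0.0148,0.0074,0.02],[-0.0008,-0.001,0.0056,0.0005,0.0148,0.0074,0.02],[-0.0008,-0.001,0.0056,0.0005,0.0148,0.0074,0.02],[0,0,0,0,0,0,0.02]]'|grep -E 'pos|ft'; python3 go.py .5517 -.0905 .014 0 14 14
```

```text
eef_pos: [0.3833, -0.0903, 0.2388]
ft_force: [-1.2, 0.2, -2.2]
sd [0.     0.     0.0004]
tip now [ 0.5514 -0.0903  0.0346] heading,pitch,roll [-0.03  0.06 -0.  ] tcp [ 0.3834 -0.0902  0.24  ] t 22.08 ft [ 0.3 -0.3 -2.1]
n 14 row [-0.0038, -0.0, -0.0014, -0.0, 0.0174, -0.0] | total [-0.055  -0.0003 -0.0128] [-0.      0.2434 -0.0006] target tcp [ 0.4382 -0.0905  0.2538]
```

```bash
python3 jog.py '[[-0.0038,0,-0.0014,0,0.0174,0,0.02],[-0.0038,0,-0.0014,0,0.0174,0,0.02],[-0.0038,0,-0.0014,0,0.0174,0,0.02],[-0.0038,0,-0.0014,0,0.0174,0,0.02],[-0.0038,0,-0.0014,0,0.0174,0,0.02],[-0.0038,0,-0.0014,0,0.0174,0,0.02],[-0.0038,0,-0.0014,0,0.0174,0,0.02]]'|grep -E 'pos|ft'; python3 jog.py '[[-0.0038,0,-0.0014,0,0.0174,0,0.02],[-0.0038,0,-0.0014,0,0.0174,0,0.02],[-0.0038,0,-0.0014,0,0.0174,0,0.02],[-0.0038,0,-0.0014,0,0.0174,0,0.02],[-0.0038,0,-0.0014,0,0.0174,0,0.02],[-0.0038,0,-0.0014,0,0.0174,0,0.02],[-0.0038,0,-0.0014,0,0.0174,0,0.02],[0,0,0,0,0,0,0.02]]'|grep -E 'pos|ft'; python3 go.py .5517 -.0905 .0085 0 24 14
```

```text
eef_pos: [0.4109, -0.0902, 0.2491]
ft_force: [-0.1, -0.3, -2.0]
eef_pos: [0.4391, -0.0904, 0.2545]
ft_force: [0.6, 0.2, -1.8]
sd [0.0003 0.0001 0.0001]
tip now [ 0.5515 -0.0903  0.0147] heading,pitch,roll [-3.000e-02  1.401e+01 -1.000e-02] tcp [ 0.4381 -0.0902  0.2545] t 23.63 ft [ 0.2 -0.1 -2.1]
n 14 row [-0.0028, -0.0, -0.0016, 0.0, 0.0125, -0.0] | total [-0.0402 -0.0003 -0.0193] [ 0.      0.1743 -0.0005] target tcp [ 0.4816 -0.0905  0.2643]
```

```bash
python3 jog.py '[[-0.0028,0,-0.0016,0,0.0125,0,0.02],[-0.0028,0,-0.0016,0,0.0125,0,0.02],[-0.0028,0,-0.0016,0,0.0125,0,0.02],[-0.0028,0,-0.0016,0,0.0125,0,0.02],[-0.0028,0,-0.0016,0,0.0125,0,0.02],[-0.0028,0,-0.0016,0,0.0125,0,0.02],[-0.0028,0,-0.0016,0,0.0125,0,0.02]]'|grep -E 'pos|ft'; python3 jog.py '[[-0.0028,0,-0.0016,0,0.0125,0,0.02],[-0.0028,0,-0.0016,0,0.0125,0,0.02],[-0.0028,0,-0.0016,0,0.0125,0,0.02],[-0.0028,0,-0.0016,0,0.0125,0,0.02],[-0.0028,0,-0.0016,0,0.0125,0,0.02],[-0.0028,0,-0.0016,0,0.0125,0,0.02],[-0.0028,0,-0.0016,0,0.0125,0,0.02],[0,0,0,0,0,0,0.02],[0,0,0,0,0,0,0.02]]'|grep -E 'pos|ft'; python3 go.py .5517 -.0905 .0085 0 26.5 4
python3 - <<'E'
from h import *
im2,d=grab('scene','sc9')
cv2.imwrite('pics/c9.png',cv2.resize(im2[110:220,190:300],(500,500)))
E
```

```text
eef_pos: [0.4604, -0.0902, 0.2603]
ft_force: [-0.2, -1.0, -1.9]
eef_pos: [0.4824, -0.0903, 0.264]
ft_force: [-0.1, -0.5, -3.0]
sd [0.0001 0.     0.0001]
tip now [ 0.552  -0.0903  0.0083] heading,pitch,roll [-4.000e-02  2.403e+01 -1.000e-02] tcp [ 0.482  -0.0902  0.2641] t 25.27 ft [-0.4  0.  -2.6]
n 4 row [-0.0022, -0.0001, -0.0018, 0.0, 0.0108, -0.0002] | total [-0.0087 -0.0003 -0.007 ] [ 0.      0.0431 -0.0007] target tcp [ 0.4928 -0.0905  0.2671]
```

View pics/c9.png

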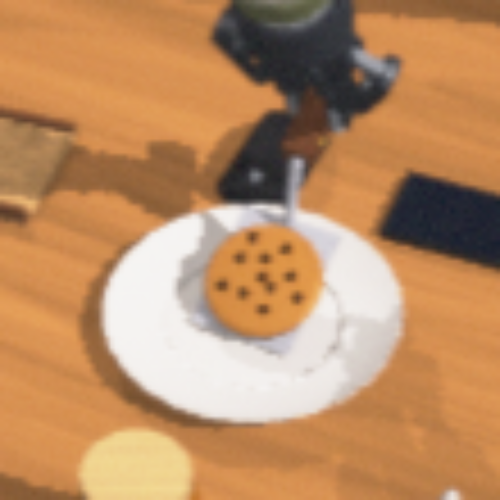

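The cookie is still on the tipped blade, its front edge near the tip at about (270,340). I keep tilting in small steps and track the cookie's centroid.

```bash
cat > ck.py <<'E'
from h import *
def ck(f=None):
    if f: im=cv2.imread('pics/%s.png'%f);d=np.load('pics/%s.npy'%f)
    else: im,d=cams.read_camera('scene')
    P,_,_=pts('scene',d);hsv=cv2.cvtColor(im,cv2.COLOR_BGR2HSV)
    m=(hsv[...,0]<25)&(hsv[...,1]>90)&(P[...,2]>.008)&(P[...,2]<.14)&(P[...,0]>.45)&(P[...,0]<.63)&(abs(P[...,1]+.09)<.08)
    q=P[m];A=np.c_[q[:,:2]-q[:,:2].mean(0),np.ones(len(q))];c=np.linalg.lstsq(A,q[:,2],rcond=None)[0]
    print('cookie',np.round(q.mean(0),4),'n',len(q),'slope x,y deg',np.round(np.degrees(np.arctan(c[:2])),1))
import sys;ck(sys.argv[1] if len(sys.argv)>1 else None)
E
python3 ck.py sc9; python3 ck.py
python3 jog.py '[[-0.0022,0,-0.0018,0,0.0108,0,0.02],[-0.0022,0,-0.0018,0,0.0108,0,0.02],[-0.0022,0,-0.0018,0,0.0108,0,0.02],[-0.0022,0,-0.0018,0,0.0108,0,0.02],[0,0,0,0,0,0,0.02]]'|grep -E 'pos|ft'; python3 ck.py; python3 go.py .5517 -.0905 .0085 0 30 5;python3 ck.py
```

```text
cookie [ 0.5174 -0.0893  0.044 ] n 553 slope x,y deg [-38.    0.4]
cookie [ 0.5171 -0.0891  0.0446] n 559 slope x,y deg [-38.4   0.3]
eef_pos: [0.4939, -0.0904, 0.267]
ft_force: [0.2, 0.8, -2.2]
cookie [ 0.5183 -0.0889  0.0482] n 579 slope x,y deg [-42.4  -0.8]
sd [0.0002 0.     0.0001]
tip now [ 0.552  -0.0903  0.0084] heading,pitch,roll [-4.000e-02  2.651e+01 -1.000e-02] tcp [ 0.4931 -0.0902  0.267 ] t 26.13 ft [-0.4 -0.3 -2.6]
n 5 row [-0.0025, -0.0001, -0.002, 0.0, 0.0122, -0.0001] | total [-0.0127 -0.0003 -0.0096] [ 0.0001  0.0609 -0.0006] target tcp [ 0.5087 -0.0905  0.2703]
cookie [ 0.5177 -0.0888  0.0479] n 579 slope x,y deg [-41.9  -0.9]
```

```bash
python3 jog.py '[[-0.0025,0,-0.002,0,0.0122,0,0.02],[-0.0025,0,-0.002,0,0.0122,0,0.02],[-0.0025,0,-0.002,0,0.0122,0,0.02],[0,0,0,0,0,0,0.02]]'|grep -E 'pos|ft'; python3 ck.py
python3 jog.py '[[-0.0025,0,-0.002,0,0.0122,0,0.02],[-0.0025,0,-0.002,0,0.0122,0,0.02],[0,0,0,0,0,0,0.02]]'|grep -E 'pos|ft'; python3 ck.py; python3 go.py .5517 -.0905 .0085 0 33 5;python3 ck.py
```

```text
eef_pos: [0.5033, -0.0904, 0.2692]
ft_force: [0.5, 0.0, -3.1]
cookie [ 0.5206 -0.0893  0.0495] n 603 slope x,y deg [-44.3  -1.6]
eef_pos: [0.5094, -0.0903, 0.2704]
ft_force: [-0.0, 0.1, -1.7]
cookie [ 0.5311 -0.0893  0.0456] n 612 slope x,y deg [-45.3  -1.4]
sd [0.0001 0.     0.0001]
tip now [ 0.5518 -0.0903  0.0087] heading,pitch,roll [-4.e-02  3.e+01 -1.e-02] tcp [ 0.5088 -0.0903  0.2704] t 27.17 ft [ 0.9  0.1 -1.3]
n 5 row [-0.0022, -0.0, -0.0017, 0.0, 0.0105, -0.0001] | total [-0.0111 -0.0002 -0.0081] [ 0.0001  0.0524 -0.0006] target tcp [ 0.5224 -0.0905  0.2722]
cookie [ 0.533  -0.0891  0.0447] n 606 slope x,y deg [-45.1  -0.9]
```

```bash
python3 ck.py; python3 go.py .5517 -.0905 .0085 0 35 8|tail -1
python3 jog.py '[[-0.0022,0,-0.0017,0,0.0105,0,0.02],[-0.0022,0,-0.0017,0,0.0105,0,0.02],[-0.0022,0,-0.0017,0,0.0105,0,0.02],[-0.0022,0,-0.0017,0,0.0105,0,0.02],[-0.0022,0,-0.0017,0,0.0105,0,0.02],[0,0,0,0,0,0,0.02]]'|grep -E 'pos|ft'; python3 ck.py
python3 go.py .533 -.0905 .0085 0 36 6; python3 ck.py
```

```text
cookie [ 0.5335 -0.0893  0.0443] n 606 slope x,y deg [-45.2  -1.3]
n 8 row [-0.0023, -0.0, -0.0017, 0.0, 0.0109, -0.0001] | total [-0.0189 -0.0002 -0.0133] [ 0.0001  0.0874 -0.0007] target tcp [ 0.5317 -0.0905  0.273 ]
eef_pos: [0.5232, -0.0903, 0.2719]
ft_force: [-0.2, -0.0, -2.4]
cookie [ 0.5358 -0.0891  0.0457] n 615 slope x,y deg [-47.4  -1.1]
sd [0.0001 0.     0.0001]
tip now [ 0.5518 -0.0903  0.0086] heading,pitch,roll [-4.000e-02  3.301e+01 -1.000e-02] tcp [ 0.5226 -0.0903  0.2722] t 28.42 ft [ 0.2  0.2 -2.2]
n 6 row [0.0008, -0.0, 0.0003, 0.0, 0.0087, -0.0001] | total [ 0.0048 -0.0002  0.0017] [ 0.0001  0.0523 -0.0006] target tcp [ 0.5176 -0.0905  0.2733]
cookie [ 0.5361 -0.089   0.0455] n 609 slope x,y deg [-47.   -1.3]
```

```bash
sed -i 's/<.14)&/<.075)\&/' ck.py; sed -i "s/    q=P\[m\];/    n_,l_,s_,_=cv2.connectedComponentsWithStats(m.astype(np.uint8));m=l_==1+np.argmax(s_[1:,4]);print('z pct',np.round(np.percentile(P[m][:,2],[2,50,98]),3),'x',np.round(np.percentile(P[m][:,0],[2,98]),3));q=P[m];/" ck.py; python3 ck.py sc9; python3 ck.py
python3 jog.py '[[0.0008,0,0.0003,0,0.0087,0,0.02],[0.0008,0,0.0003,0,0.0087,0,0.02],[0.0008,0,0.0003,0,0.0087,0,0.02],[0.0008,0,0.0003,0,0.0087,0,0.02],[0.0008,0,0.0003,0,0.0087,0,0.02],[0.0008,0,0.0003,0,0.0087,0,0.02],[0,0,0,0,0,0,0.02]]'|grep -E 'pos|ft'; python3 ck.py
python3 go.py .505 -.0905 .0085 0 36 8; python3 ck.py
```

```text
z pct [0.02  0.038 0.053] x [0.489 0.556]
cookie [ 0.5231 -0.089   0.0374] n 503 slope x,y deg [-22.7  -0.5]
z pct [0.011 0.032 0.051] x [0.513 0.578]
cookie [ 0.5464 -0.0892  0.032 ] n 529 slope x,y deg [-29.   -1.2]
eef_pos: [0.5174, -0.0903, 0.2733]
ft_force: [-0.4, 0.3, -2.7]
z pct [0.011 0.028 0.044] x [0.509 0.577]
cookie [ 0.544  -0.0892  0.028 ] n 503 slope x,y deg [-22.9  -0.8]
sd [0.     0.     0.0001]
tip now [ 0.533  -0.0904  0.0086] heading,pitch,roll [-4.000e-02  3.599e+01 -2.000e-02] tcp [ 0.5176 -0.0903  0.2734] t 29.45 ft [-0.3 -0.8 -2.2]
n 8 row [0.0029, -0.0, 0.002, 0.0, 0.0, -0.0001] | total [ 0.0229 -0.0002  0.016 ] [ 0.0001  0.0001 -0.0006] target tcp [ 0.4896 -0.0905  0.2733]
z pct [0.011 0.028 0.043] x [0.508 0.578]
cookie [ 0.5444 -0.0894  0.028 ] n 506 slope x,y deg [-22.8  -0.7]
```

```bash
python3 jog.py '[[0.0029,0,0.002,0,0,0,0.02],[0.0029,0,0.002,0,0,0,0.02],[0.0029,0,0.002,0,0,0,0.02],[0.0029,0,0.002,0,0,0,0.02],[0.0029,0,0.002,0,0,0,0.02],[0.0029,0,0.002,0,0,0,0.02],[0.0029,0,0.002,0,0,0,0.02],[0.0029,0,0.002,0,0,0,0.02],[0,0,0,0,0,0,0.02]]'|grep -E 'pos|ft'; python3 ck.py
python3 go.py .48 -.0905 .0095 0 36 8; python3 ck.py
```

```text
eef_pos: [0.4886, -0.0902, 0.2737]
ft_force: [-1.1, 0.3, -1.8]
z pct [0.011 0.021 0.028] x [0.502 0.576]
cookie [ 0.5417 -0.0893  0.0204] n 455 slope x,y deg [-9.2 -0.7]
sd [0.0001 0.     0.0001]
tip now [ 0.5049 -0.0903  0.0087] heading,pitch,roll [-4.000e-02  3.599e+01 -2.000e-02] tcp [ 0.4894 -0.0903  0.2735] t 30.6 ft [-0.4  0.3 -1.9]
n 8 row [0.0026, -0.0, 0.0017, 0.0, 0.0, -0.0001] | total [ 0.0208 -0.0003  0.0136] [ 0.0001  0.0002 -0.0006] target tcp [ 0.4646 -0.0905  0.2743]
z pct [0.012 0.021 0.028] x [0.505 0.578]
cookie [ 0.5431 -0.0892  0.0205] n 451 slope x,y deg [-8.9 -1.2]
```

```bash
python3 jog.py '[[0.0026,0,0.0017,0,0,0,0.02],[0.0026,0,0.0017,0,0,0,0.02],[0.0026,0,0.0017,0,0,0,0.02],[0.0026,0,0.0017,0,0,0,0.02],[0.0026,0,0.0017,0,0,0,0.02],[0.0026,0,0.0017,0,0,0,0.02],[0.0026,0,0.0017,0,0,0,0.02],[0.0026,0,0.0017,0,0,0,0.02],[0,0,0,0,0,0,0.02]]'|grep -E 'pos|ft'; python3 ck.py
python3 go.py .475 -.0905 .13 0 10 18
```

```text
eef_pos: [0.4639, -0.0902, 0.2744]
ft_force: [-0.5, -0.6, -2.2]
z pct [0.011 0.016 0.021] x [0.505 0.578]
cookie [ 0.5422 -0.0893  0.016 ] n 400 slope x,y deg [-1.2 -0.7]
sd [0.0001 0.     0.0001]
tip now [ 0.4801 -0.0904  0.0095] heading,pitch,roll [-5.000e-02  3.598e+01 -2.000e-02] tcp [ 0.4646 -0.0903  0.2743] t 31.75 ft [-0.3  0.1 -2.3]
n 18 row [0.0081, -0.0, -0.0019, -0.0, -0.0252, -0.0] | total [ 0.1478 -0.0003 -0.0031] [-1.000e-04 -4.535e-01 -7.000e-04] target tcp [ 0.345  -0.0905  0.3613]
```

```bash
python3 jog.py '[[0.0057,0,-0.0082,0,0,0,0.02],[0.0114,0,-0.0164,0,0,0,0.02],[0.0114,0,-0.0164,0,0,0,0.02],[0.0114,0,-0.0164,0,0,0,0.02],[0.0114,0,-0.0164,0,0,0,0.02],[0.0114,0,-0.0164,0,0,0,0.02],[0.0114,0,-0.0164,0,0,0,0.02],[0.0057,0,-0.0082,0,0,0,0.02],[0,0,0,0,0,0,0.02]]'|grep -E 'pos|ft'; python3 ck.py
python3 go.py .475 -.10 .15 0 0 6|tail -1;python3 go.py .4704 -.4012 .14 -82.75 0 24
```

```text
eef_pos: [0.4647, -0.0902, 0.4166]
ft_force: [-0.0, 0.8, -2.2]
z pct [0.011 0.016 0.021] x [0.504 0.577]
cookie [ 0.5423 -0.0891  0.0161] n 397 slope x,y deg [-0.5 -0.4]
n 6 row [0.0218, -0.0016, 0.0183, 0.0001, -0.1049, -0.0001] | total [ 0.0961 -0.0099  0.1378] [ 3.000e-04 -6.293e-01 -6.000e-04] target tcp [ 0.3069 -0.1     0.3552]
sd [0.     0.     0.0002]
tip now [ 0.4798 -0.0902  0.1488] heading,pitch,roll [-3.000e-02  3.605e+01  0.000e+00] tcp [ 0.4646 -0.0902  0.4136] t 33.15 ft [-0.   0.1 -1.7]
n 24 row [-0.0045, -0.005, 0.002, -0.0177, -0.0214, 0.0584] | total [-0.0266 -0.1442  0.0649] [-0.425  -0.5146  1.401 ] target tcp [ 0.4492 -0.2344  0.3452]
```

```bash
python3 jog.py '[[-0.0045,-0.005,0.002,-0.0177,-0.0214,0.0584,0.02],[-0.0045,-0.005,0.002,-0.0177,-0.0214,0.0584,0.02],[-0.0045,-0.005,0.002,-0.0177,-0.0214,0.0584,0.02],[-0.0045,-0.005,0.002,-0.0177,-0.0214,0.0584,0.02],[-0.0045,-0.005,0.002,-0.0177,-0.0214,0.0584,0.02],[-0.0045,-0.005,0.002,-0.0177,-0.0214,0.0584,0.02],[-0.0045,-0.005,0.002,-0.0177,-0.0214,0.0584,0.02],[-0.0045,-0.005,0.002,-0.0177,-0.0214,0.0584,0.02]]'|grep -E 'pos'
python3 jog.py '[[-0.0045,-0.005,0.002,-0.0177,-0.0214,0.0584,0.02],[-0.0045,-0.005,0.002,-0.0177,-0.0214,0.0584,0.02],[-0.0045,-0.005,0.002,-0.0177,-0.0214,0.0584,0.02],[-0.0045,-0.005,0.002,-0.0177,-0.0214,0.0584,0.02],[-0.0045,-0.005,0.002,-0.0177,-0.0214,0.0584,0.02],[-0.0045,-0.005,0.002,-0.0177,-0.0214,0.0584,0.02],[-0.0045,-0.005,0.002,-0.0177,-0.0214,0.0584,0.02],[-0.0045,-0.005,0.002,-0.0177,-0.0214,0.0584,0.02]]'|grep -E 'pos'
python3 jog.py '[[-0.0045,-0.005,0.002,-0.0177,-0.0214,0.0584,0.02],[-0.0045,-0.005,0.002,-0.0177,-0.0214,0.0584,0.02],[-0.0045,-0.005,0.002,-0.0177,-0.0214,0.0584,0.02],[-0.0045,-0.005,0.002,-0.0177,-0.0214,0.0584,0.02],[-0.0045,-0.005,0.002,-0.0177,-0.0214,0.0584,0.02],[-0.0045,-0.005,0.002,-0.0177,-0.0214,0.0584,0.02],[-0.0045,-0.005,0.002,-0.0177,-0.0214,0.0584,0.02],[-0.0045,-0.005,0.002,-0.0177,-0.0214,0.0584,0.02],[0,0,0,0,0,0,0.02]]'|grep -E 'pos'
python3 go.py .4704 -.4012 .06 -82.75 0.5 4; python3 -c "
from h import *;grab('scene','sc10')"; python3 blade.py sc10 90 130 140 215 .11 .18
```

```text
eef_pos: [0.4784, -0.1357, 0.3842]
eef_pos: [0.4734, -0.187, 0.3629]
eef_pos: [0.4478, -0.2342, 0.3465]
sd [0.0004 0.     0.0001]
tip now [ 0.4698 -0.4004  0.1415] heading,pitch,roll [-8.272e+01  6.000e-02 -3.000e-02] tcp [ 0.4487 -0.2338  0.3468] t 35.53 ft [ 0.6 -0.2 -2.2]
n 4 row [-0.0003, 0.0001, 0.02, -0.0001, 0.0019, 0.0001] | total [-0.0009  0.0005  0.0802] [-0.0006  0.0078  0.0006] target tcp [ 0.4494 -0.2362  0.2666]
sd [0.0001 0.     0.    ]
n 386 resid 0.001697887363318569 slope along(deg,+ tip up) -1.1540154912634357 across 0.8508730544641211
blade rect in tool xy ((-0.11692949384450912, 0.004104983061552048), (0.0794786810874939, 0.09658168256282806), 89.06915283203125) tool x range [-0.16496673 -0.16490518 -0.06890604 -0.0683018 ] tool z 0.20325210349589296 0.2081566739876239
```

```bash
python3 jog.py '[[-0.0003,0,0.02,0,-0.003,0,0.02],[-0.0003,0,0.02,0,-0.003,0,0.02],[-0.0003,0,0.02,0,-0.003,0,0.02],[0,0,0.02,0,0,0,0.02],[0,0,0.02,0,0,0,0.02],[0,0,0.015,0,0,0,0.02],[0,0,0,0,0,0,0.02],[0,0,0,0,0,0,0.02]]'|grep -E 'pos'; python3 go.py .4704 -.4012 .0125 -82.75 -.5 4; python3 -c "
from h import *;grab('scene','sc11')"; python3 blade.py sc11 90 140 140 215 .015 .06
```

```text
eef_pos: [0.449, -0.2376, 0.2313]
sd [0.0001 0.0001 0.0003]
tip now [ 0.4715 -0.407   0.0295] heading,pitch,roll [-8.278e+01 -5.900e-01  8.000e-02] tcp [ 0.4498 -0.2382  0.2329] t 36.85 ft [-0.5  0.3 -1.8]
n 4 row [0.0015, -0.0, 0.0041, 0.0003, 0.0004, -0.0001] | total [ 0.0061 -0.0002  0.0165] [ 0.0014  0.0016 -0.0005] target tcp [ 0.449  -0.2326  0.2162]
sd [0.0001 0.0001 0.0002]
n 224 resid 0.0020591471258952776 slope along(deg,+ tip up) 0.7908975228519071 across 1.229810104139222
blade rect in tool xy ((-0.12349876761436462, -0.018204867839813232), (0.05383557081222534, 0.10238081961870193), 71.06124114990234) tool x range [-0.16547043 -0.16508362 -0.07018852 -0.06900542] tool z 0.20353729118657538 0.20551864546683238
```

```bash
python3 jog.py '[[0.0025,0,0.005,0,0,0,0.02],[0.0025,0,0.005,0,0,0,0.02],[0,0,0.004,0,0,0,0.02],[0,0,0,0,0,0,0.02],[0,0,0,0,0,0,0.02]]'|grep -E 'pos|ft'; python3 jog.py '[[0,0,0.002,0,0,0,0.02],[0,0,0,0,0,0,0.02],[0,0,0,0,0,0,0.02]]'|grep -E 'pos|ft'; python3 jog.py '[[0,0,0.0015,0,0,0,0.02],[0,0,0,0,0,0,0.02],[0,0,0,0,0,0,0.02]]'|grep -E 'pos|ft'
```

```text
eef_pos: [0.4485, -0.2331, 0.2171]
ft_force: [1.0, 0.6, -1.6]
eef_pos: [0.4488, -0.2334, 0.2157]
ft_force: [-0.1, 0.4, -2.0]
eef_pos: [0.4487, -0.2334, 0.2142]
ft_force: [-0.6, -0.0, -2.1]
```

```bash
python3 jog.py '[[0,0,0.001,0,0,0,0.02],[0,0,0,0,0,0,0.02],[0,0,0,0,0,0,0.02]]'|grep -E 'pos|ft'; python3 jog.py '[[0,0,0.001,0,0,0,0.02],[0,0,0,0,0,0,0.02],[0,0,0,0,0,0,0.02]]'|grep -E 'pos|ft'; python3 go.py
```

```text
eef_pos: [0.4488, -0.2335, 0.2134]
ft_force: [-1.1, 0.5, 0.4]
eef_pos: [0.4489, -0.2333, 0.213]
ft_force: [-1.8, 2.6, 5.8]
sd [0. 0. 0.]
tip now [ 0.4704 -0.4021  0.0094] heading,pitch,roll [-8.277e+01 -5.400e-01  4.000e-02] tcp [ 0.4489 -0.2333  0.213 ] t 38.92 ft [-1.9  3.2  6.1]
```

```bash
python3 jog.py '[[0,0,-0.001,0,0,0,0.02],[0,0,0,0,0,0,0.03],[0,0,0,0,0,0,0.04],[0,0,0,0,0,0,0.085],[0,0,0,0,0,0,0.085],[0,0,0,0,0,0,0.085],[0,0,0,0,0,0,0.085],[0,0,0,0,0,0,0.085]]'; python3 jog.py '[[0,0,-0.01,0,0,0,0.085],[0,0,-0.03,0,0,0,0.085],[0,0,-0.03,0,0,0,0.085],[0,0,-0.03,0,0,0,0.085],[0,0,-0.03,0,0,0,0.085],[0.04,0,-0.01,0,0,0,0.085],[0.04,0,0,0,0,0,0.085],[0.04,0,0,0,0,0,0.085],[0.04,0,0,0,0,0,0.085],[0.04,0,0,0,0,0,0.085]]';python3 jog.py '[[0.04,0,0,0,0,0,0.085],[0.04,0,0,0,0,0,0.085],[0.04,0,0,0,0,0,0.085],[0.04,0,0,0,0,0,0.085],[0.04,0,0,0,0,0,0.085],[0.04,0,0,0,0,0,0.085],[0,0,0,0,0,0,0.085],[0,0,0,0,0,0,0.085],[0,0,0,0,0,0,0.085]]'; python3 ck.py
python3 - <<'E'
from h import *
im,d=grab('top','top12')
cv2.imwrite('pics/c12.png',cv2.resize(im[120:290,180:410],(690,510)))
P,ray,o=pts('top',d)
hsv=cv2.cvtColor(im,cv2.COLOR_BGR2HSV);z=P[...,2]
def rr(m,zz,n):
    c=max(cv2.findContours(m.astype(np.uint8),0,1)[0],key=cv2.contourArea)[:,0];R=ray[c[:,1],c[:,0]];w=(o+R*((zz-o[2])/R[:,2])[:,None])[:,:2].astype(np.float32)
    print(n,np.round(np.hstack(cv2.minAreaRect(w)),4))
def box(a,b,c,e):
    m=np.zeros(d.shape,bool);m[a:b,c:e]=1;return m
rr(box(205,256,346,400)&(hsv[...,1]<70),.0105,'steel')
rr(box(225,250,312,347)&(z>.045),.069,'handle')
rr(box(165,250,232,320)&(z>.004),.02,'plate')
rr(box(180,240,245,310)&(hsv[...,0]<25)&(hsv[...,1]>90),.015,'cookie')
m=box(214,246,352,392)&(hsv[...,1]<70);q=P[m];q=q[q[:,2]<.03];c=np.linalg.lstsq(np.c_[q[:,:2],np.ones(len(q))],q[:,2],rcond=None)[0];print('blade slope',c[:2],np.median(q[:,2]))
E
```

```text
time_s: 39.58
eef_pos: [0.4488, -0.2334, 0.2131]
eef_rot: [2.063, 2.341, -0.03]
ft_force: [-0.7, -0.1, 0.4]
gripper_width: 0.0853
grip_force: 0.0
time_s: 40.42
eef_pos: [0.4224, -0.0296, 0.3483]
eef_rot: [2.063, 2.338, -0.029]
ft_force: [1.4, 0.2, -0.8]
gripper_width: 0.085
grip_force: 0.0
time_s: 41.17
eef_pos: [0.3927, 0.2071, 0.3408]
eef_rot: [2.061, 2.341, -0.03]
ft_force: [-0.1, 0.4, -0.3]
gripper_width: 0.085
grip_force: 0.0
z pct [0.011 0.016 0.021] x [0.504 0.578]
cookie [ 0.5422 -0.0891  0.0161] n 399 slope x,y deg [-0.9 -0.7]
steel [ 0.4623 -0.3489  0.0768  0.1057  6.9421]
handle [ 0.4483 -0.2361  0.0245  0.0702  6.8125]
plate [ 0.5295 -0.0907  0.2073  0.2083 75.8612]
cookie [ 5.34000e-01 -8.88000e-02  8.27000e-02  7.72000e-02  8.97101e+01]
blade slope [-0.00492268  0.01589734] 0.00968547326115965
```

View pics/c12.png

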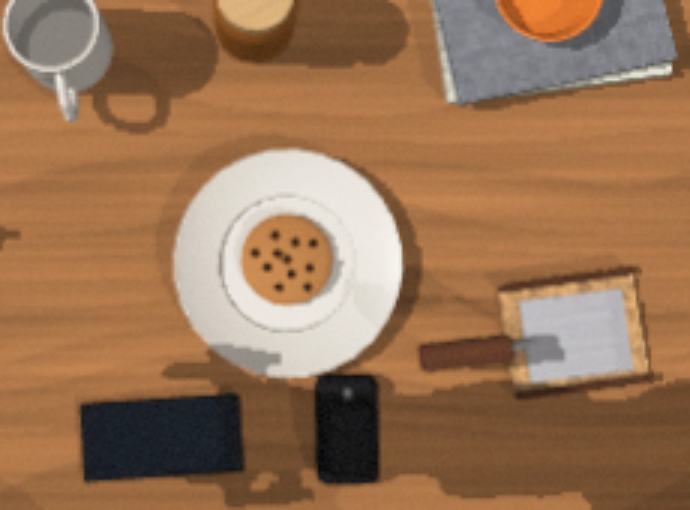

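The cookie lies flat in the middle of the plate at (288,259). The server is back home on the cork between the ribs, with the blade at about (577,335), and nothing else on the desk has moved. I hand in.

```bash
python3 -c "
from bench import env, cams;print(env.hand_in())"
```

```text
the job is handed in; nothing more can be done
None
```

The job is handed in at about 41 s on the robot's clock: the final picture shows the cookie flat about 5 mm from the plate's centre, the server back on its rest between the ribs, and everything else in place; the hand-in gave no verdict.

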